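Load a cork magazine up its feed ramp

TASK

Load the cork magazine into the sloping feed stand: set it down flat in the open foot of the channel and let go of it, then push it up the slope under the lips until it presses lightly but surely on the rubber buffer at the top, and leave it there resting against the rubber. The buffer is soft and must not be rammed or squashed flat; leave the wooden stopper and the wine glass where they stand.

Things in the scene. Friction and masses are not known exactly. Their poses are not given: they have to be found in the camera images.
- cork_magazine: Loose steel cork magazine, 0.2 to 0.45 kg, the same end for end: foot plate 84 (x) x 70 (y) x 8 mm, on it an open box 84 x 48 mm with walls up to z = 34 mm, holding four standing corks (tops at 33 mm). A square dark wooden grip post, 16 x 16 mm, rises from its middle to z = 75 mm. Origin: centre of the underside; x along its length, z up.
- feed_ramp: Tilted channel of the feed stand, wooden floor, metal rails (fixed, placed differently each time). Origin: on the channel floor, mid length and width, 36 mm above the table; x points up the slope (9 degrees), y across, z square off the floor. Floor from x = -118 to +118 mm. Friction is 0.5 to 0.7: the magazine stays on the slope where it is left.
- ramp_foot (a point): Point on the channel floor at x = -72 mm in the ramp's frame: set the magazine's origin here, its x along the channel. The open foot, x = -118 to -40 mm, is 80 mm wide between 14 mm high rails, and narrows to 74 mm at x = -12 mm.
- lip_mouth (a point): Point on the channel floor at x = -12 mm in the ramp's frame, where the hold-down lips begin; they run to x = +96 mm, undersides 12.5 mm and tops 16.5 mm off the floor, 54 mm open between them. The foot plate slides in under them; box, post and fingertips pass between. Push low on the wall of the box's lower end.
- buffer: Steel bracket that closes the channel's top; origin on the floor at x = +110 mm of the ramp, axes as the ramp's. A screw with a round black rubber pad (20 mm, centre 23 mm off the floor) points down the channel; it is set anew each time and not measured: the magazine's origin touches at ramp x = 36 to 62 mm. The pad yields 1 mm per 4 N, at most 4 mm; 3 N is enough, over 10 N harms it.
- wood_stopper: Bystander: wooden bottle stopper, 34 mm wide, 37 mm high, standing on the table; origin at its underside.
- glass: Bystander: stemmed wine glass, 65 mm wide, 155 mm high, standing on the table at the right of the bottle cradle; origin at its underside.
- decanting_cradle: Obstacle, fixed in the middle of the table: iron cradle with a wine bottle lying tilted in it, neck up and towards the robot. It takes up about x = 0.37 to 0.65, y = -0.18 to -0.01 m and is 300 mm high; pass over it or keep clear, also with the gripper's body. Origin: underside of its wooden base, near the base's middle.

How it is judged:
By the outcome, as a careful person would: the job done as asked, in the order asked, and still so for the second after the job is handed in, with the robot touching nothing.
It also fails if it takes over 72 s, if anything falls off the work surface, if the arm or the gripper's body presses on something with over 40 N, if the wrist force passes 120 N, or if a joint passes its speed limit or range.

ROBOT

A 6-joint arm with a two-finger parallel gripper is mounted at the origin on a cart in front of the work surface, level with it; the furniture and walls round the work are solid. World frame = base frame: x ahead of the robot, y to its left, z up, the work surface at z = 0. Lengths are in m, angles in rad, forces in N, time in s.
With the tool pointing down it reaches from about 0.3 to 0.85 m from the base axis. Payload 4.2 kg.
Tool frame: the origin (TCP) lies at the very end of the fingers, on their centre line; the grasp point (between the pads) lies 19 mm behind it; z points along the fingers, y is the line along which they close (so a half turn about z gives the same grasp; the last joint's range is limited). The gripper opens to 91 mm and grips with 3 to 60 N. Pads are 32 mm wide; open, the fingers measure 118 mm over their backs; the gripper's body (76 mm by 178 mm) begins 60 mm behind the grasp point.
Start: joints at [-1.188, 0.32, 1.565, -0, 1.257, -0.02], TCP at [0.225, -0.529, 0.184] pointing down, gripper open.
Joint ranges: [-3.11, 3.11], [-0.84, 2.01], [0.21, 2.61], [-1.34, 4.49], [0.05, 2.63], [-2.56, 2.56]. Speed limits (rad/s): [2.57, 2.57, 3.14, 3.14, 3.14, 3.14].

INTERFACE

Orientations are given as a rotation vector (axis times angle).
In Python, from station import bot gives the robot as it stands. The module is installed in compiled form; this text tells all that it offers.
- The arm moves only by the tool carry_out, never from a script. Its argument "increments" is one flat list of numbers, 7 for each row, row after row: the shift along the world's x, y, z in mm, then the turn, a rotation vector about the world's x, y, z in rad, then the closure, from -1 (fully open) to 1 (shut). In form: [dx, dy, dz, rx, ry, rz, fingers, dx, dy, dz, rx, ry, rz, fingers, ...]. A call has 1 to 20 rows; each row shifts and turns the commanded pose from where the row before left it; what a row does not reach is not made up. A row lasts 1/12 s, in which the tool goes at most 41.7 mm and 7.16 degrees, less where a joint would pass 70% of its speed; a pose out of reach is approached as far as the arm can. A call with a gripper value outside its range is refused whole. The fingers move at their own pace and stop on an object; "grip_force" is the grip in N (left out, the last holds). Time passes only in rows, so rows that do not move let the fingers close. It gives the time, the measured TCP pose, the force, the opening and the grip force at its end, in the units of the state.
- bot.observe(): the state, without advancing time (a new reading comes with each control period).
- bot.get_image(name): name is "scene" or "side" or "wrist"; returns a dict with "frame" (420x560x3 uint8, red, green, blue), "mtx" (3x3 intrinsics, pixels), "cam_to_world" (4x4, takes a point from camera to world coordinates). Camera axes: x right, y down, z forward; pixel columns grow to the right and rows downward; lengths in m; the calibration is good to about 2 mm. A picture is of the moment at which its call begins. There is no depth.
- bot.job_done(): hands the job in; it is judged then, once.
The state is a dict: "t": time; "joint_positions": joint angles; "qvel": joint speeds; "tau": joint torques, N m; "tcp_pos": TCP position; "tool_rot": TCP orientation; "contact_force": force on the tool from outside, world axes, zero at the start; "moment": the same for the moment, N m; "opening": finger opening in m; "gripper_force": force on a finger pad.
Only numpy, scipy, OpenCV 4.12 (cv2) and the standard library are available. Lean on these libraries where they do the work, as an engineer would, in place of code of your own. Each camera call takes 0.05 s, during which the arm holds its last target. There are 200 camera calls.

## Working session

There is one attempt and no reset: what is moved stays moved. The work goes in short steps, Python scripts to look and compute and a tool call to move; the robot and the scene stay as the last step left them, time stands still between calls to the robot, and variables do not carry over. Pictures are saved under pics/ and viewed, at most 10 in all, crops included, and the job is handed in when it is done.

Besides the shell and the picture viewer there is one more tool, called after "Emit:" as name(argument=value, ...), one argument or row to a line, values as JSON. carry_out: Moves the arm, as the interface text tells. Its arguments: {"type":"object","properties":{"increments":{"type":"array"},"grip_force":{"type":"number"}},"required":["increments"]}

```bash
mkdir -p pics
cat > h.py <<'E'
import numpy as np,cv2
from station import bot
def snap(n,f):
    im=bot.get_image(n); cv2.imwrite(f'pics/{f}.png',im['frame'][:,:,::-1]); np.savez(f'pics/{f}.npz',K=im['mtx'],T=im['cam_to_world']); return im
def load(f):
    d=np.load(f'pics/{f}.npz'); return d['K'],d['T']
def onplane(f,uv,z):
    K,T=load(f); d=T[:3,:3]@np.linalg.inv(K)@np.array([*uv,1.]); o=T[:3,3]; return o+d*(z-o[2])/d[2]
def proj(f,P):
    K,T=load(f); p=(np.atleast_2d(P)-T[:3,3])@T[:3,:3]; q=p@K.T; return q[:,:2]/q[:,2:]
E
python3 - <<'E'
from h import *
a=snap('scene','s0');b=snap('side','d0');w=snap('wrist','w0')
for i in (a,b,w): print(i['cam_to_world'].round(3).tolist(),i['mtx'][0,0])
s=bot.observe();print(s['tcp_pos'],s['tool_rot'],s['t'],s['opening'])
E
```

```text
[[-0.843, -0.287, 0.455, 0.134], [-0.538, 0.462, -0.705, 0.562], [-0.008, -0.839, -0.544, 0.551], [0.0, 0.0, 0.0, 1.0]] 380.39402481367495
[[0.992, -0.068, 0.106, 0.401], [-0.126, -0.594, 0.795, -1.016], [0.009, -0.802, -0.598, 0.782], [0.0, 0.0, 0.0, 1.0]] 536.5349142630042
[[0.393, -0.891, -0.227, 0.288], [-0.92, -0.381, -0.096, -0.502], [-0.001, 0.246, -0.969, 0.384], [0.0, 0.0, 0.0, 1.0]] 307.0314174705962
[ 0.22520577 -0.52861288  0.18343004] [-3.07685020e+00 -6.28130719e-01  4.15236084e-04] 0.15 0.09135904418029449
```

View pics/s0.png

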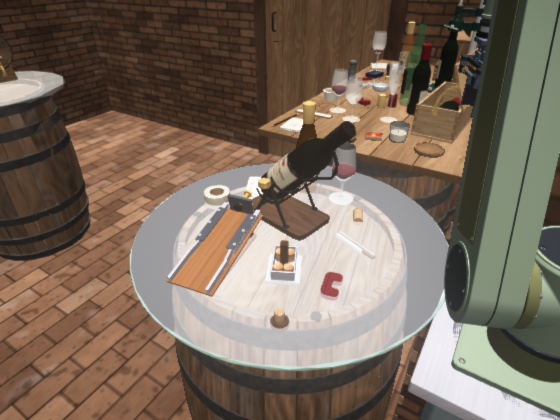

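View pics/d0.png

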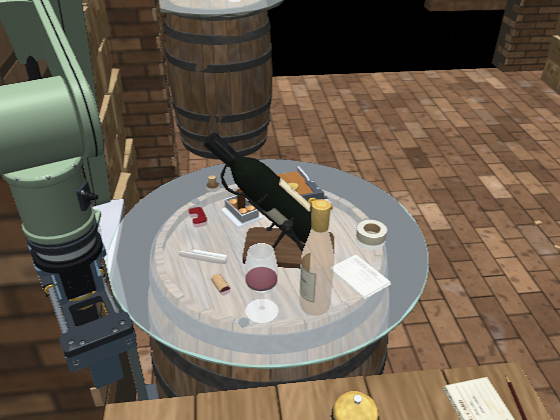

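The scene picture shows the magazine at about (285,265), the ramp from (205,275) to (245,200), the stopper at (280,318), and the glass at (342,175). The side view has the magazine at (241,208) and the glass at (262,290). I'll enlarge the magazine and ramp area.

Run:
```python
from h import *
i=cv2.imread('pics/s0.png')[180:330,160:310]; cv2.imwrite('pics/s0c.png',cv2.resize(i,(600,600),interpolation=cv2.INTER_CUBIC))
for uv in [(280,322),(284,268),(342,198)]: print(uv,onplane('s0',uv,0).round(3))
print(onplane('d0',(262,312),0).round(3), onplane('d0',(212,186),0).round(3))
```

```text
(280, 322) [0.379 0.172 0.   ]
(284, 268) [0.447 0.046 0.   ]
(342, 198) [ 0.459 -0.276  0.   ]
[ 0.464 -0.279  0.   ] [0.377 0.187 0.   ]
```

View pics/s0c.png

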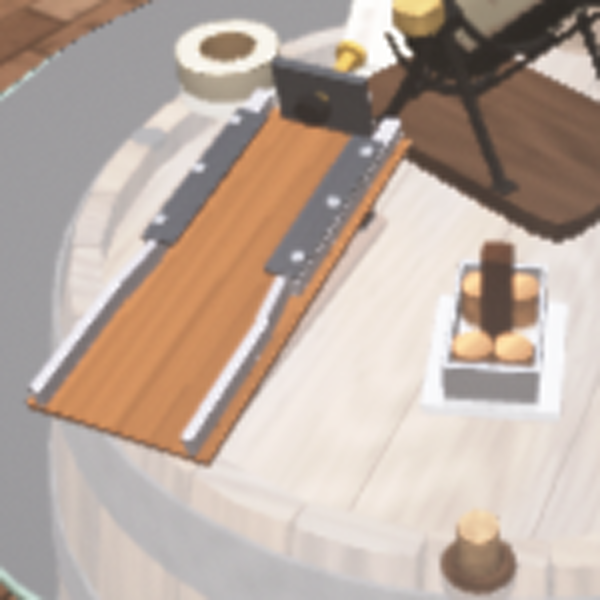

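The crop shows the ramp with rail tops at its foot at (48,392) and (183,437), lip starts at (170,243) and (268,272), and the pad at (313,105). The magazine's box top corners are (445,368), (543,374), (550,263) and (460,262), with the post top at (498,245). Next I'll fit both poses.

```bash
cat >> h.py <<'E'
from scipy.optimize import least_squares
from scipy.spatial.transform import Rotation as R
def Tramp(p):
    T=np.eye(4); T[:3,:3]=R.from_euler('ZY',[p[2],-np.deg2rad(9)]).as_matrix(); T[:3,3]=[p[0],p[1],.036]; return T
def Tflat(p):
    T=np.eye(4); T[:3,:3]=R.from_euler('Z',p[2]).as_matrix(); T[:3,3]=[p[0],p[1],0]; return T
def fit(f,TF,P,uv,p0,free=3):
    P=np.array(P)/1e3
    def r(p): T=TF(p); return (proj(f,P@T[:3,:3].T+T[:3,3])-uv).ravel()
    s=least_squares(r,p0,loss='soft_l1'); return s.x,s.fun.reshape(-1,2)
E
python3 - <<'E'
from h import *
c=lambda a:(np.array(a)+.5)/4-.5+[160,180]
P=[[-118,40,14],[-118,-40,14],[-12,27,16.5],[-12,-27,16.5]]
uv=c([(48,392),(183,437),(170,243),(268,272)])
p,r=fit('s0',Tramp,P,uv,[.55,.12,-.5]);print(p.round(4),np.rad2deg(p[2]),r.round(1).tolist())
T=Tramp(p)
for x in (-118,-72,110):print((T[:3,:3]@[x/1e3,0,0]+T[:3,3]).round(3))
Q=np.array([[-118,0,0],[110,27,0],[110,-27,0],[96,27,16.5],[96,-27,16.5],[91,0,23]])/1e3
print(((proj('s0',Q@T[:3,:3].T+T[:3,3])-[160,180])*4).round())
P=[[-42,24,34],[-42,-24,34],[42,-24,34],[42,24,34],[0,0,75]]
uv=c([(445,368),(543,374),(550,263),(460,262),(498,244)])
for y0 in (-.5,-1,-1.5):
  p,r=fit('s0',Tflat,P,uv,[.46,.03,y0]);print(p.round(4),np.rad2deg(p[2]),r.round(1).tolist())
s=bot.observe();print(R.from_rotvec(s['tool_rot']).as_matrix().round(3))
T=Tflat(p);Q=np.array([[-42,35,8],[-42,-35,8],[42,-35,8],[42,35,8]])/1e3
print(((proj('s0',Q@T[:3,:3].T+T[:3,3])-[160,180])*4).round())
E
```

```text
[ 0.5827  0.0927 -1.4008] -80.2612386982781 [[-1.3, 0.1], [0.5, 0.3], [1.6, 0.2], [-0.5, -0.9]]
[0.563 0.208 0.018]
[0.571 0.163 0.025]
[ 0.601 -0.014  0.053]
[[118. 431.]
 [285. 118.]
 [368. 138.]
 [270. 113.]
 [354. 132.]
 [306. 120.]]
[ 0.4428  0.0521 -1.0871] -62.286221702282404 [[-0.0, -0.2], [-0.1, -0.4], [-0.2, 0.2], [-0.1, -0.6], [0.4, 1.7]]
[ 0.4428  0.0521 -1.0871] -62.28622154985499 [[-0.0, -0.2], [-0.1, -0.4], [-0.2, 0.2], [-0.1, -0.6], [0.4, 1.7]]
[ 0.4428  0.0521 -1.0871] -62.28622161221884 [[-0.0, -0.2], [-0.1, -0.4], [-0.2, 0.2], [-0.1, -0.6], [0.4, 1.7]]
[[ 0.92   0.392 -0.001]
 [ 0.392 -0.92   0.001]
 [-0.    -0.001 -1.   ]]
[[422. 403.]
 [562. 411.]
 [567. 301.]
 [439. 294.]]
```

Emit:
carry_out(
  increments=[0, 0, 28, 0, 0, 0, -1, 0, 0, 28, 0, 0, 0, -1, 0, 0, 28, 0, 0, 0, -1, 0, 0, 28, 0, 0, 0, -1, 0, 0, 28, 0, 0, 0, -1, 0, 0, 28, 0, 0, 0, -1, 0, 0, 28, 0, 0, 0, -1, 0, 0, 28, 0, 0, 0, -1],
)

```text
t: 0.82
tcp_pos: [0.2253, -0.5286, 0.4092]
tool_rot: [-3.078, -0.628, 0.0]
contact_force: [-0.5, -1.2, 0.1]
opening: 0.0914
gripper_force: 0.0
```

Emit:
carry_out(
  increments=[11, 29, 0, 0, 0, 0.0825, -1, 11, 29, 0, 0, 0, 0.0825, -1, 11, 29, 0, 0, 0, 0.0825, -1, 11, 29, 0, 0, 0, 0.0825, -1, 11, 29, 0, 0, 0, 0.0825, -1, 11, 29, 0, 0, 0, 0.0825, -1, 11, 29, 0, 0, 0, 0.0825, -1, 11, 29, 0, 0, 0, 0.0825, -1, 11, 29, 0, 0, 0, 0.0825, -1, 11, 29, 0, 0, 0, 0.0825, -1, 11, 29, 0, 0, 0, 0.0825, -1, 11, 29, 0, 0, 0, 0.0825, -1, 11, 29, 0, 0, 0, 0.0825, -1, 11, 29, 0, 0, 0, 0.0825, -1, 11, 29, 0, 0, 0, 0.0825, -1, 11, 29, 0, 0, 0, 0.0825, -1, 11, 29, 0, 0, 0, 0.0825, -1, 11, 29, 0, 0, 0, 0.0825, -1, 11, 29, 0, 0, 0, 0.0825, -1, 11, 29, 0, 0, 0, 0.0825, -1],
)

```text
t: 2.48
tcp_pos: [0.4455, 0.0526, 0.4079]
tool_rot: [-1.621, -2.691, 0.0]
contact_force: [-0.0, -0.7, 0.3]
opening: 0.0913
gripper_force: 0.0
```

Run:
```python
from h import *
w=snap('wrist','w1'); s=bot.observe();print(s['tcp_pos'],s['t'],s['joint_positions'].round(2));print(R.from_rotvec(s['tool_rot']).as_matrix().round(3))
i=cv2.imread('pics/w1.png');cv2.imwrite('pics/w1b.png',cv2.resize(i,(800,600),interpolation=cv2.INTER_CUBIC))
```

```text
[0.44730105 0.05725013 0.40702461] 2.5333 [ 0.1   0.06  1.35  0.01  1.73 -0.4 ]
[[-0.474  0.881 -0.   ]
 [ 0.881  0.474  0.005]
 [ 0.005  0.002 -1.   ]]
```

View pics/w1b.png

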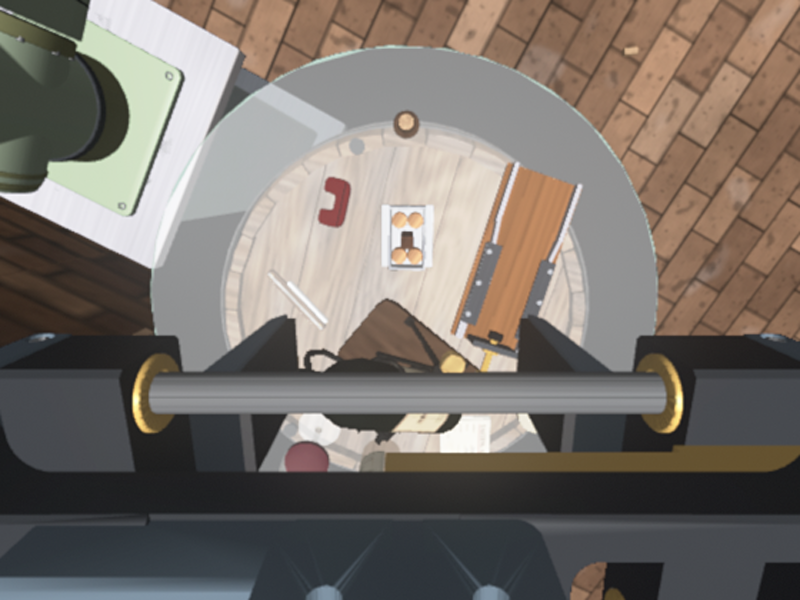

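The wrist view shows the magazine's foot plate spanning (383,206) to (430,269) in the enlarged picture, the ramp at the right with its foot at (518,163) and (578,185), and the bottle below. I'll check how close the bottle comes to the gripper body, and refine both poses.

Run:
```python
from h import *
def tri(a,ua,b,ub):
    A=[];y=[]
    for f,u in((a,ua),(b,ub)):
        K,T=load(f);d=T[:3,:3]@np.linalg.inv(K)@[*u,1.];d/=np.linalg.norm(d);M=np.eye(3)-np.outer(d,d);A.append(M);y.append(M@T[:3,3])
    return np.linalg.lstsq(np.vstack(A),np.hstack(y),rcond=None)[0].round(3)
print('neck',tri('s0',(350,130),'d0',(210,142)),'shoulder',tri('s0',(300,158),'d0',(262,180)))
w=snap('wrist','w2')
i=cv2.imread('pics/w2.png')[100:260,250:420];cv2.imwrite('pics/w2c.png',cv2.resize(i,None,fx=3.75,fy=3.75,interpolation=cv2.INTER_CUBIC))
p=[.5827,.0927,-1.4008];T=Tramp(p)
Q=np.array([[-118,40,14],[-118,-40,14],[-12,27,16.5],[-12,-27,16.5],[96,27,16.5],[96,-27,16.5]])/1e3
print(((proj('w2',Q@T[:3,:3].T+T[:3,3])-[250,100])*3.75).round().tolist())
T=Tflat([.4428,.0521,-1.0871]);Q=np.array([[-42,35,8],[-42,-35,8],[42,-35,8],[42,35,8],[0,0,75]])/1e3
print(((proj('w2',Q@T[:3,:3].T+T[:3,3])-[250,100])*3.75).round().tolist())
```

```text
neck [ 0.384 -0.085  0.278] shoulder [ 0.488 -0.089  0.189]
[[565.0, 114.0], [412.0, 60.0], [469.0, 313.0], [366.0, 278.0], [396.0, 520.0], [294.0, 487.0]]
[[187.0, 170.0], [50.0, 168.0], [51.0, 330.0], [183.0, 331.0], [117.0, 268.0]]
```

View pics/w2c.png

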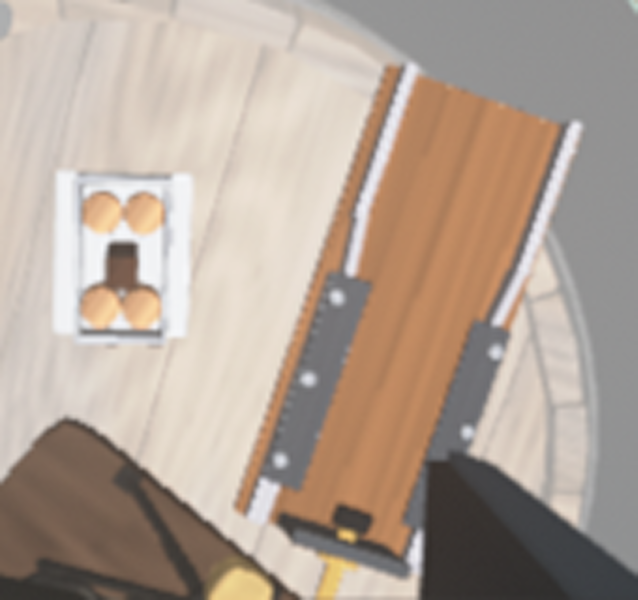

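The crop shows the plate corners at (190,175), (57,170), (55,333) and (186,337). The rail inner ends are at (418,68) and (570,122), the lip corners at (371,282) and (473,321), and the left lip's end at (298,488). All sit about 5 px from the prediction, so the poses agree to about 2 mm.

Run:
```python
from h import *
c=lambda a:(np.array(a)+.5)/3.75-.5+[250,100]
P=[[-118,40,14],[-118,-40,14],[-12,27,16.5],[-12,-27,16.5],[96,-27,16.5]]
p,r=fit('w2',Tramp,P,c([(570,122),(418,68),(473,321),(371,282),(298,488)]),[.58,.09,-1.4]);print(p.round(4),np.rad2deg(p[2]),(r*3.75).round(1).tolist())
T=Tramp(p);print((T[:3,:3]@[-.072,0,0]+T[:3,3]).round(4))
P=[[-42,35,8],[-42,-35,8],[42,-35,8],[42,35,8],[0,0,75]]
p,r=fit('w2',Tflat,P,c([(190,175),(57,170),(55,333),(186,337),(122,268)]),[.44,.05,-1.09]);print(p.round(4),np.rad2deg(p[2]),(r*3.75).round(1).tolist())
s=bot.observe();print(s['tcp_pos'],R.from_rotvec(s['tool_rot']).as_matrix()[:,1])
```

```text
[ 0.5849  0.0915 -1.4102] -80.7995722682868 [[0.5, -0.3], [0.9, -2.2], [-0.2, -1.6], [-0.2, 1.6], [-1.1, 3.3]]
[0.5735 0.1617 0.0247]
[ 0.4447  0.0519 -1.1032] -63.20916529266587 [[2.5, -0.8], [-1.1, 0.5], [-0.7, -1.1], [0.3, -1.7], [-0.6, 3.6]]
[0.44629236 0.05433933 0.40696245] [ 8.83055890e-01  4.69267223e-01 -7.53948624e-04]
```

Emit:
carry_out(
  increments=[-1, -1, -28, 0, 0, 0, -1, -1, -1, -28, 0, 0, 0, -1, 0, 0, -28, 0, 0, 0, -1, 0, 0, -28, 0, 0, 0, -1, 0, 0, -28, 0, 0, 0, -1, 0, 0, -28, 0, 0, 0, -1, 0, 0, -28, 0, 0, 0, -1, 0, 0, -28, 0, 0, 0, -1, 0, 0, -28, 0, 0, 0, -1, 0, 0, -28, 0, 0, 0, -1, 0, 0, -28, 0, 0, 0, -1, 0, 0, -10, 0, 0, 0, -1, 0, 0, 0, 0, 0, 0, -1, 0, 0, 0, 0, 0, 0, -1],
)

```text
t: 3.75
tcp_pos: [0.4432, 0.0484, 0.09]
tool_rot: [-1.628, -2.686, 0.001]
contact_force: [0.1, -0.2, -0.4]
opening: 0.0913
gripper_force: 0.0
```

Run:
```python
from h import *
w=snap('wrist','w3'); s=bot.observe();print(s['tcp_pos'],s['contact_force'])
i=cv2.imread('pics/w3.png');cv2.imwrite('pics/w3b.png',cv2.resize(i,(800,600),interpolation=cv2.INTER_CUBIC))
print((proj('w3',[[.444,.052,.075],s['tcp_pos']])/.7).round())
```

```text
[0.44399603 0.0486335  0.09079725] [-0.0746701  -0.2660451   0.86846522]
[[413. 317.]
 [410. 332.]]
```

View pics/w3b.png

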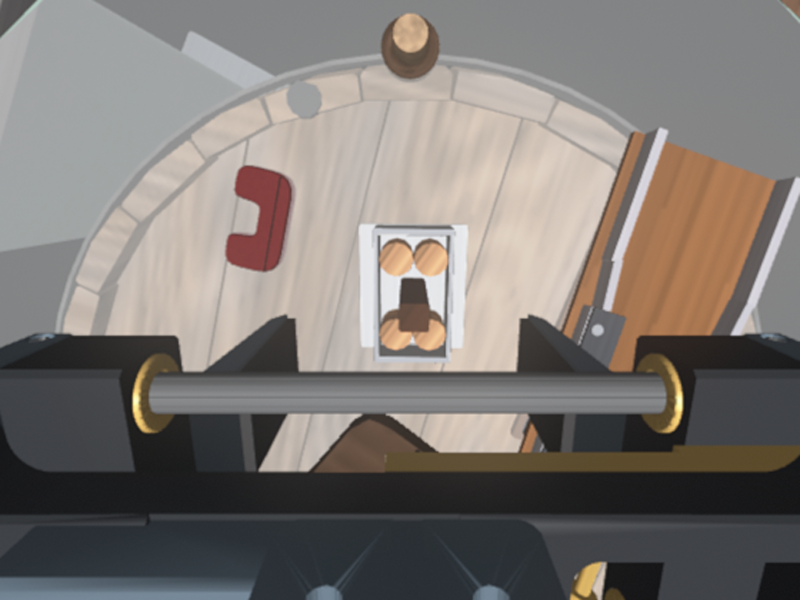

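The post's top face is at (414,318), against a prediction of (413,317), so the magazine is at (0.444, 0.052) and aligned. I'll shift by +3 mm in y, go down and grip.

Emit:
carry_out(
  increments=[0, 1, -14, 0, 0, 0, -1, 0, 1, -14, 0, 0, 0, -1, 0, 1, -12, 0, 0, 0, -1, 0, 0, -8, 0, 0, 0, -1, 0, 0, 0, 0, 0, 0, -1, 0, 0, 0, 0, 0, 0, 1, 0, 0, 0, 0, 0, 0, 1, 0, 0, 0, 0, 0, 0, 1, 0, 0, 0, 0, 0, 0, 1, 0, 0, 0, 0, 0, 0, 1, 0, 0, 0, 0, 0, 0, 1, 0, 0, 0, 0, 0, 0, 1, 0, 0, 0, 0, 0, 0, 1, 0, 0, 0, 0, 0, 0, 1, 0, 0, 0, 0, 0, 0, 1],
  grip_force=45,
)

```text
t: 5.05
tcp_pos: [0.4434, 0.052, 0.042]
tool_rot: [-1.627, -2.687, -0.0]
contact_force: [0.3, 0.7, -0.1]
opening: 0.0276
gripper_force: 0.0
```

Emit:
carry_out(
  increments=[0, 0, 0, 0, 0, 0, 1, 0, 0, 0, 0, 0, 0, 1, 0, 0, 0, 0, 0, 0, 1, 0, 0, 0, 0, 0, 0, 1, 0, 0, 0, 0, 0, 0, 1, 0, 0, 0, 0, 0, 0, 1],
)

```text
t: 5.55
tcp_pos: [0.4437, 0.0521, 0.0422]
tool_rot: [1.627, 2.687, 0.001]
contact_force: [1.5, 0.7, 0.1]
opening: 0.0146
gripper_force: 45.0
```

Emit:
carry_out(
  increments=[0, 0, 4, 0, 0, 0, 1, 0, 0, 8, 0, 0, 0, 1, 0, 0, 10, 0, 0, 0, 1, 0, 0, 10, 0, 0, 0, 1, 0, 0, 10, 0, 0, 0, 1, 0, 0, 10, 0, 0, 0, 1, 0, 0, 10, 0, 0, 0, 1, 0, 0, 10, 0, 0, 0, 1, 0, 0, 8, 0, 0, 0, 1, 0, 0, 0, 0, 0, 0, 1],
)

```text
t: 6.38
tcp_pos: [0.4442, 0.052, 0.1237]
tool_rot: [1.626, 2.685, 0.003]
contact_force: [0.7, -0.0, -3.8]
opening: 0.0143
gripper_force: 45.0
```

Emit:
carry_out(
  increments=[3, 3, 0, 0, 0, -0.006, 1, 5, 5, 0, 0, 0, -0.014, 1, 7, 6, 0, 0, 0, -0.0175, 1, 7, 6, 0, 0, 0, -0.0175, 1, 7, 7, 0, 0, 0, -0.0175, 1, 7, 6, 0, 0, 0, -0.0175, 1, 7, 6, 0, 0, 0, -0.0175, 1, 7, 6, 0, 0, 0, -0.0175, 1, 7, 6, 0, 0, 0, -0.0175, 1, 7, 7, 0, 0, 0, -0.0175, 1, 7, 6, 0, 0, 0, -0.0175, 1, 7, 6, 0, 0, 0, -0.0175, 1, 7, 6, 0, 0, 0, -0.0175, 1, 7, 7, 0, 0, 0, -0.0175, 1, 7, 6, 0, 0, 0, -0.0175, 1, 7, 7, 0, 0, 0, -0.0175, 1, 7, 6, 0, 0, 0, -0.0175, 1, 7, 6, 0, 0, 0, -0.0175, 1, 5, 5, 0, 0, 0, -0.016, 1, 3, 4, 0, 0, 0, 0, 1],
)

```text
t: 8.05
tcp_pos: [0.5721, 0.1697, 0.1216]
tool_rot: [-2.03, -2.397, 0.0]
contact_force: [-0.1, 0.3, -2.6]
opening: 0.0143
gripper_force: 45.0
```

Emit:
carry_out(
  increments=[0, 0, 0, -0.0155, -0.0026, 0, 1, 0, 0, 0, -0.0155, -0.0026, 0, 1, 0, 0, 0, -0.0155, -0.0026, 0, 1, 0, 0, 0, -0.0155, -0.0026, 0, 1, 0, 0, 0, -0.0155, -0.0026, 0, 1, 0, 0, 0, -0.0155, -0.0026, 0, 1, 0, 0, 0, -0.0155, -0.0026, 0, 1, 0, 0, 0, -0.0155, -0.0026, 0, 1, 0, 0, 0, -0.0155, -0.0026, 0, 1, 0, 0, 0, -0.0155, -0.0026, 0, 1, 0, 0, 0, 0, 0, 0, 1, 0, 0, 0, 0, 0, 0, 1, 0, 0, 0, 0, 0, 0, 1, 0, 0, 0, 0, 0, 0, 1],
)

```text
t: 9.22
tcp_pos: [0.5715, 0.1688, 0.1221]
tool_rot: [1.95, 2.303, -0.153]
contact_force: [0.2, -0.0, -3.7]
opening: 0.0142
gripper_force: 45.0
```

Run:
```python
from h import *
snap('wrist','w4');snap('scene','s4'); s=bot.observe();print(s['t'],s['tcp_pos'],s['contact_force'],s['opening']);M=R.from_rotvec(s['tool_rot']).as_matrix();print(M.round(3),np.rad2deg(np.arctan2(M[1,1],M[0,1])))
a=cv2.imread('pics/w4.png')[60:260,180:480];b=cv2.imread('pics/s4.png')[180:330,150:310]
a=cv2.resize(a,(600,400),interpolation=cv2.INTER_CUBIC)
cv2.imwrite('pics/w4b.png',a);cv2.imwrite('pics/s4b.png',cv2.resize(b,(640,600),interpolation=cv2.INTER_CUBIC))
P=np.array([[-118,40,14],[-118,-40,14],[-12,27,16.5],[-12,-27,16.5]])/1e3
T=Tramp([.584,.092,np.deg2rad(-80.5)]);print(((proj('w4',P@T[:3,:3].T+T[:3,3])-[180,60])*2).round().tolist())
```

```text
9.3167 [0.571458   0.16878024 0.12212049] [ 0.54261743 -0.54795902 -3.50253435] 0.014042220078724748
[[-0.163  0.986  0.026]
 [ 0.974  0.165 -0.154]
 [-0.156  0.    -0.988]] 9.491445199219267
[[298.0, 169.0], [122.0, 169.0], [265.0, 388.0], [156.0, 388.0]]
```

View pics/w4b.png

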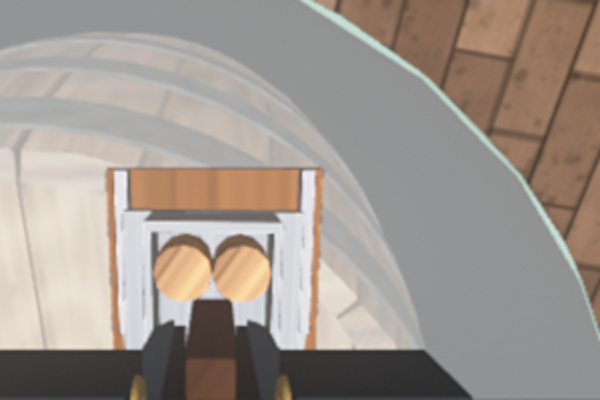

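View pics/s4b.png

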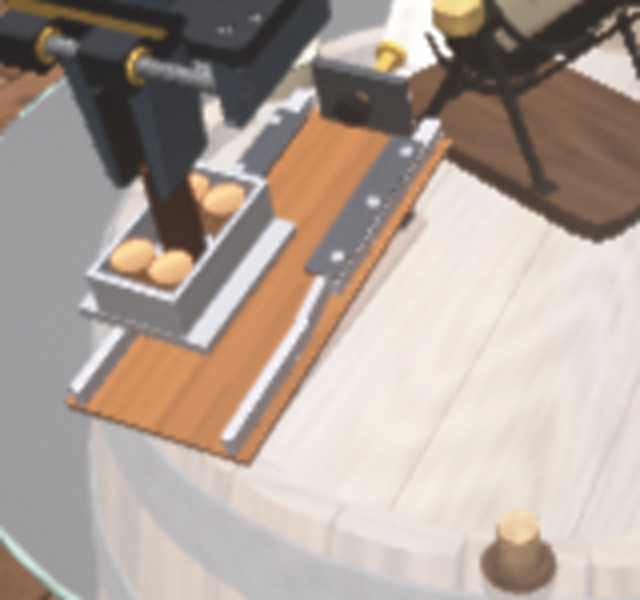

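The wrist crop shows rail inner ends at (130,168) and (301,168). The plate edge runs from (124,211) to (303,212), with the corks at columns 183 and 243. The scene crop shows the magazine tilted level with the channel and held above its foot. I'll work out the lateral offset relative to the ramp.

Run:
```python
from h import *
s=bot.observe();M=R.from_rotvec(s['tool_rot']).as_matrix()
# mag frame: x=-toolx, y=tooly, z=-toolz ; origin 42mm beyond tcp
Rm=np.c_[-M[:,0],M[:,1],-M[:,2]]; o=s['tcp_pos']+M[:,2]*.042
P=np.array([[-42,35,8],[-42,-35,8],[-42,24,34],[-42,-24,34],[-26,11,33],[-26,-11,33]])/1e3
print(((proj('w4',P@Rm.T+o)-[180,60])*2).round(1).tolist())
c=lambda a:(np.array(a)+.5)/2-.5+[180,60]
P=[[-118,40,14],[-118,-40,14]]
f=lambda p:Tramp([p[0],p[1],np.deg2rad(-80.5)])
p,r=fit('w4',f,P,c([(301,168.5),(130,168.5)]),[.584,.092]);print(p,r)
```

```text
[[303.1, 209.7], [119.9, 209.6], [282.1, 218.6], [141.4, 218.5], [243.2, 263.9], [180.1, 263.9]]
[0.58594849 0.09284797] [[ 1.26918584  0.06423016]
 [-1.26796856  0.02504507]]
```

Emit:
carry_out(
  increments=[1, 0, -4, 0, 0, 0, 1, 0, 0, -8, 0, 0, 0, 1, 0, 0, -8, 0, 0, 0, 1, 0, 0, -8, 0, 0, 0, 1, 0, 0, -8, 0, 0, 0, 1, 0, 0, -7, 0, 0, 0, 1, 0, 0, -4, 0, 0, 0, 1, 0, 0, -3, 0, 0, 0, 1, 0, 0, -2, 0, 0, 0, 1, 0, 0, -1, 0, 0, 0, 1, 0, 0, 0, 0, 0, 0, 1, 0, 0, 0, 0, 0, 0, 1],
)

```text
t: 10.32
tcp_pos: [0.5726, 0.1691, 0.0694]
tool_rot: [1.949, 2.303, -0.152]
contact_force: [0.1, 0.0, -3.6]
opening: 0.0141
gripper_force: 45.0
```

Emit:
carry_out(
  increments=[0, 0, -1, 0, 0, 0, 1, 0, 0, -1, 0, 0, 0, 1, 0, 0, 0, 0, 0, 0, 1, 0, 0, 0, 0, 0, 0, 1],
)

```text
t: 10.65
tcp_pos: [0.5724, 0.169, 0.0671]
tool_rot: [1.95, 2.303, -0.153]
contact_force: [-0.4, -0.1, -3.0]
opening: 0.0144
gripper_force: 45.0
```

Emit:
carry_out(
  increments=[0, 0, -0.5, 0, 0, 0, 1, 0, 0, -0.5, 0, 0, 0, 1, 0, 0, 0, 0, 0, 0, 1, 0, 0, 0, 0, 0, 0, 1],
)

```text
t: 10.98
tcp_pos: [0.5728, 0.1694, 0.0664]
tool_rot: [1.949, 2.303, -0.152]
contact_force: [0.0, 1.2, -1.1]
opening: 0.0143
gripper_force: 45.0
```

Emit:
carry_out(
  increments=[0, 0, -0.5, 0, 0, 0, 1, 0, 0, 0, 0, 0, 0, 1, 0, 0, 0, 0, 0, 0, 1],
)

```text
t: 11.23
tcp_pos: [0.573, 0.1696, 0.0661]
tool_rot: [1.949, 2.303, -0.151]
contact_force: [0.2, 2.0, 1.5]
opening: 0.0143
gripper_force: 45.0
```

Contact made. Release and back off along the channel normal.

Emit:
carry_out(
  increments=[0, 0, 0, 0, 0, 0, 0.6, 0, 0, 0, 0, 0, 0, 0.4, 0, 0, 0, 0, 0, 0, 0.2, 0, 0, 0, 0, 0, 0, 0, 0, 0, 0, 0, 0, 0, 0, 0, 0, 0, 0, 0, 0, 0, 0, 0, 0, 0, 0, 0, 0, 0, 0, 0, 0, 0, 0, 0, 0],
)

```text
invalid input at $.increments: expected a multiple of 7 numbers
```

Emit:
carry_out(
  increments=[-0.1, 0.8, 5, 0, 0, 0, 0, -0.25, 1.5, 10, 0, 0, 0, 0, -0.25, 1.5, 10, 0, 0, 0, 0, -0.25, 1.5, 10, 0, 0, 0, 0, -0.25, 1.5, 10, 0, 0, 0, 0, -0.25, 1.5, 10, 0, 0, 0, 0, -1, 8, 4, 0, 0, 0, 0.5, -2, 12, 0, 0, 0, 0, 1, -3, 16, 0, 0, 0, 0, 1, -3, 16, 0, 0, 0, 0, 1, -2, 14, 0, 0, 0, 0, 1, 0, 0, 0, 0, 0, 0, 1, 0, 0, 0, 0, 0, 0, 1, 0, 0, 0, 0, 0, 0, 1],
)

```text
t: 12.4
tcp_pos: [0.5599, 0.243, 0.1243]
tool_rot: [1.949, 2.304, -0.155]
contact_force: [-0.2, 0.0, -0.5]
opening: 0.0003
gripper_force: 0.0
```

Run:
```python
from h import *
snap('wrist','w5');snap('scene','s5'); s=bot.observe();print(s['t'],s['tcp_pos'],s['contact_force'],s['opening'])
T=Tramp([.585,.0925,np.deg2rad(-80.6)]);print('tcp in ramp',((s['tcp_pos']-T[:3,3])@T[:3,:3]*1e3).round(1))
b=cv2.imread('pics/s5.png')[180:330,150:310]
cv2.imwrite('pics/s5b.png',cv2.resize(b,(640,600),interpolation=cv2.INTER_CUBIC))
```

```text
12.5 [0.56002796 0.24259312 0.12445475] [-0.37267064  0.4249152  -0.47634694] 0.0003938089260113595
tcp in ramp [-1.364e+02 -1.000e-01  1.112e+02]
```

View pics/s5b.png

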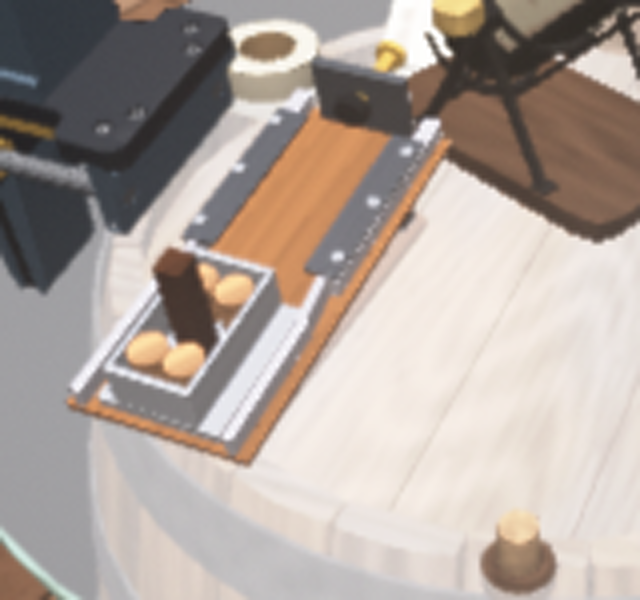

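The magazine dropped cleanly into the channel foot. My first call was refused for a wrong number count, so the release came with the start of the second call's lift. The box top corners are at about (108,366), (183,393), (272,270) and (195,247). I'll fit its pose to verify that it lies flat and straight.

Run:
```python
from h import *
c=lambda a:(np.array(a)+.5)/4-.5+[150,180]
T=Tramp([.585,.0925,np.deg2rad(-80.6)])
def TF(p):
    A=np.eye(4);A[:3,:3]=R.from_euler('ZY',[p[2],p[3]]).as_matrix();A[:3,3]=[p[0],p[1],p[4]];return T@A
P=[[-42,24,34],[-42,-24,34],[42,-24,34],[42,24,34],[0,0,75]]
uv=c([(108,366),(183,393),(272,270),(195,247),(177,262)])
p,r=fit('s5',TF,P,uv,[-.072,0,0,0,0]);print(p.round(4),(r*4).round(1).tolist())
Q=np.array(P)/1e3;A=TF([-.072,0,0,0,0]);print(((proj('s5',Q@A[:3,:3].T+A[:3,3])-c([(0,0)]))*4).round().tolist())
print([ (T[:3,:3]@(np.array(q)/1e3)+T[:3,3]).round(4).tolist() for q in ([-140,0,16],[-72,0,16],[20,0,16])])
```

```text
[-0.0531  0.0172 -0.0178 -0.0152 -0.0279] [[-1.9, -1.2], [3.6, -0.9], [0.7, 0.5], [0.9, 0.5], [-3.1, 1.1]]
[[101.0, 366.0], [186.0, 394.0], [275.0, 267.0], [193.0, 244.0], [172.0, 258.0]]
[[0.562, 0.2314, 0.0299], [0.573, 0.1651, 0.0405], [0.5878, 0.0755, 0.0549]]
```

The prediction for x = -72 matches within about 1 px, so it lies flat in the foot. Next I'll go down behind it and estimate the pad's face from w2 (front edge at crop (352,505)).

Emit:
carry_out(
  increments=[0.1, 0, -5, -0.01, -0.0016, 0, 1, 0.1, -0.5, -10, -0.01, -0.0016, 0, 1, 0.1, -1, -10, -0.01, -0.0016, 0, 1, 0.1, -1, -10, -0.01, -0.0016, 0, 1, 0.1, -1, -10, -0.01, -0.0016, 0, 1, 0.1, -1, -10, 0, 0, 0, 1, 0.1, -1, -10, 0, 0, 0, 1, 0.2, -1, -10, 0, 0, 0, 1, 0.2, -1, -10, 0, 0, 0, 1, 0.1, 0, -10, 0, 0, 0, 1, 0, 0, -8, 0, 0, 0, 1, 0, 0, 0, 0, 0, 0, 1, 0, 0, 0, 0, 0, 0, 1],
)

```text
t: 13.58
tcp_pos: [0.5611, 0.2357, 0.0211]
tool_rot: [1.923, 2.272, -0.202]
contact_force: [-0.1, -0.9, -0.2]
opening: 0.0006
gripper_force: 0.0
```

```bash
cat >> h.py <<'E'
TR=Tramp([.585,.0925,np.deg2rad(-80.6)])
def st():
    s=bot.observe(); print(s['t'],'ramp',((s['tcp_pos']-TR[:3,3])@TR[:3,:3]*1e3).round(1),'F ramp',(s['contact_force']@TR[:3,:3]).round(2))
E
python3 - <<'E'
from h import *
st()
K,C=load('w2');u=np.array([(352,505),(352,520)]);u=(u+.5)/3.75-.5+[250,100]
T=Tramp([.5849,.0915,-1.4102])
for q in u:
    d=T[:3,:3].T@C[:3,:3]@np.linalg.inv(K)@[*q,1.];o=T[:3,:3].T@(C[:3,3]-T[:3,3])
    for z in (.023,.033): print(q,z,((o+d*(z-o[2])/d[2])*1e3).round(1))
K,C=load('s5')
for q in [(352,103),(335,103),(371,103)]:
    v=(np.array(q)+.5)/4-.5+[150,180]
    d=TR[:3,:3].T@C[:3,:3]@np.linalg.inv(K)@[*v,1.];o=TR[:3,:3].T@(C[:3,3]-TR[:3,3])
    print(q,((o-d*o[1]/d[1])*1e3).round(1),((o+d*(.023-o[2])/d[2])*1e3).round(1))
E
```

```text
13.5833 ramp [-145.7   -0.2    8. ] F ramp [ 0.85 -0.26 -0.38]
[343.5 234.3] 0.023 [93.1 -0.4 23. ]
[343.5 234.3] 0.033 [92.1 -3.4 33. ]
[343.5 238.3] 0.023 [100.2   2.1  23. ]
[343.5 238.3] 0.033 [99.  -0.9 33. ]
(352, 103) [100.7   0.   27.7] [105.2   3.   23. ]
(335, 103) [84.  -0.  41.7] [102.1  12.5  23. ]
(371, 103) [120.2   0.   11.2] [108.7  -7.5  23. ]
```

Emit:
carry_out(
  increments=[0.48, -2.92, 0.47, 0, 0, 0, 1, 0.48, -2.92, 0.47, 0, 0, 0, 1, 0.48, -2.92, 0.47, 0, 0, 0, 1, 0.48, -2.92, 0.47, 0, 0, 0, 1, 0.48, -2.92, 0.47, 0, 0, 0, 1, 0.48, -2.92, 0.47, 0, 0, 0, 1, 0.48, -2.92, 0.47, 0, 0, 0, 1, 0.48, -2.92, 0.47, 0, 0, 0, 1, 0.48, -2.92, 0.47, 0, 0, 0, 1, 0.48, -2.92, 0.47, 0, 0, 0, 1],
)

```text
t: 14.42
tcp_pos: [0.5661, 0.2063, 0.0263]
tool_rot: [1.923, 2.272, -0.201]
contact_force: [-0.9, 0.3, 0.4]
opening: 0.0002
gripper_force: 0.0
```

Emit:
carry_out(
  increments=[0.48, -2.92, 0.47, 0, 0, 0, 1, 0.48, -2.92, 0.47, 0, 0, 0, 1, 0.48, -2.92, 0.47, 0, 0, 0, 1, 0.48, -2.92, 0.47, 0, 0, 0, 1, 0.48, -2.92, 0.47, 0, 0, 0, 1, 0.48, -2.92, 0.47, 0, 0, 0, 1, 0.48, -2.92, 0.47, 0, 0, 0, 1, 0.48, -2.92, 0.47, 0, 0, 0, 1],
)

```text
t: 15.08
tcp_pos: [0.5699, 0.1837, 0.03]
tool_rot: [1.924, 2.272, -0.199]
contact_force: [-0.7, 2.2, -0.0]
opening: 0.0008
gripper_force: 1.3
```

```bash
python3 -c "
from h import *
st()"
```

```text
15.0833 ramp [-92.3   0.    8.5] F ramp [-2.24 -0.36  0.32]
```

```bash
cat >> h.py <<'E'
def track(f,ref='s5',x0=-72):
    "magazine origin along the ramp: slide ref's top (z=34 mm plane, upper half) up the channel, best match"
    a=cv2.imread(f'pics/{ref}.png').astype(np.float32);b=cv2.imread(f'pics/{f}.png').astype(np.float32)
    def patch(im,n,x):
        g=np.array([[x+i/2,j/2,34] for j in range(-52,53) for i in range(24,92)])/1e3
        uv=proj(n,g@TR[:3,:3].T+TR[:3,3]).astype(np.float32)
        return cv2.remap(im,uv[:,0].reshape(105,-1),uv[:,1].reshape(105,-1),cv2.INTER_LINEAR)
    t=patch(a,ref,x0); c=[(float(cv2.matchTemplate(patch(b,f,x),t,cv2.TM_CCOEFF_NORMED)[0,0]),x) for x in np.arange(-80,70,1.)]
    return sorted(c)[::-1][:3]
E
python3 -c "
from h import *
snap('scene','s6');print(track('s5'),track('s6'));st()"
```

```text
[(1.0, np.float64(-72.0)), (0.9734911918640137, np.float64(-73.0)), (0.9728421568870544, np.float64(-71.0))] [(0.5798580050468445, np.float64(31.0)), (0.5791290402412415, np.float64(30.0)), (0.569780707359314, np.float64(29.0))]
15.1333 ramp [-91.6   0.    8.5] F ramp [-2.69  0.37 -0.37]
```

Run:
```python
from h import *
snap('wrist','w6')
a=cv2.imread('pics/s6.png')[180:300,150:290];b=cv2.imread('pics/w6.png')
a=cv2.resize(a,(700//2+50,343),interpolation=cv2.INTER_CUBIC);b=cv2.resize(b,(400,300))
o=np.zeros((343,800,3),np.uint8);o[:,:400]=a;o[:300,400:]=b;cv2.imwrite('pics/m6.png',o)
```

View pics/m6.png

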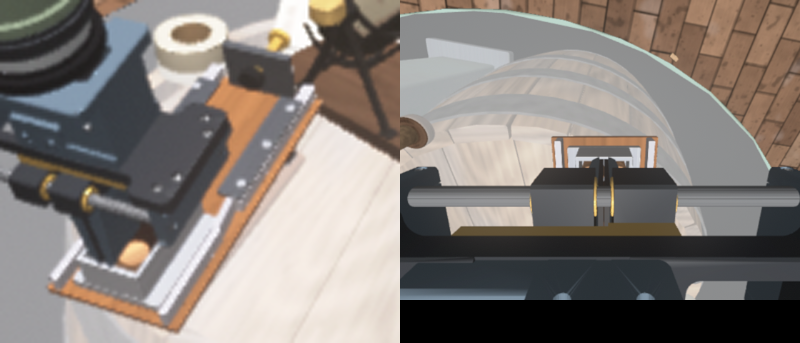

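The left panel shows the gripper over the channel with a box end wall around (115,290) and one cork at (135,250). I've now used all 10 views, so from here I check by projecting the model numerically.

Run:
```python
from h import *
pan=lambda q:((np.array(q)-[150,180])*2.857).round().tolist()
def pr(f,P): P=np.array(P)/1e3; return proj(f,P@TR[:3,:3].T+TR[:3,3])
s=bot.observe();M=R.from_rotvec(s['tool_rot']).as_matrix()
print('tcp',pan(proj('s6',[s['tcp_pos'],s['tcp_pos']-M[:,2]*.04])))
for x in (-118,):print('channel end',pan(pr('s6',[[x,40,14],[x,-40,14],[x,44,0],[x,-44,0]])))
for x in (-72,-60,-50,-34): print(x,'box top',pan(pr('s6',[[x-42,24,34],[x-42,-24,34],[x+42,-24,34]])),'cork',pan(pr('s6',[[x-26,11,33],[x-26,-11,33],[x+26,-11,33]])),'plate',pan(pr('s6',[[x-42,35,8],[x-42,-35,8]])))
w=lambda q:(q*400/560+[400,0]).round().tolist()
for x in (-72,-50,-34): print(x,'w box end',w(pr('w6',[[x-42,24,34],[x-42,-24,34],[x-42,35,8],[x-42,-35,8]])))
print('w tcp',w(proj('w6',[s['tcp_pos']])), 'w chan end',w(pr('w6',[[-118,40,14],[-118,-40,14]])))
```

```text
tcp [[127.0, 269.0], [113.0, 233.0]]
channel end [[55.0, 277.0], [156.0, 310.0], [56.0, 288.0], [165.0, 325.0]]
-72 box top [[71.0, 260.0], [132.0, 280.0], [195.0, 190.0]] cork [[101.0, 249.0], [129.0, 257.0], [168.0, 202.0]] plate [[67.0, 280.0], [154.0, 309.0]]
-60 box top [[81.0, 247.0], [142.0, 266.0], [203.0, 178.0]] cork [[110.0, 236.0], [138.0, 244.0], [177.0, 190.0]] plate [[77.0, 267.0], [163.0, 295.0]]
-50 box top [[89.0, 236.0], [150.0, 255.0], [210.0, 168.0]] cork [[118.0, 225.0], [146.0, 233.0], [184.0, 180.0]] plate [[85.0, 256.0], [171.0, 284.0]]
-34 box top [[102.0, 219.0], [162.0, 237.0], [221.0, 153.0]] cork [[131.0, 208.0], [158.0, 216.0], [195.0, 165.0]] plate [[97.0, 240.0], [183.0, 266.0]]
-72 w box end [[633.0, 152.0], [575.0, 151.0], [641.0, 143.0], [567.0, 143.0]]
-50 w box end [[632.0, 176.0], [576.0, 176.0], [640.0, 165.0], [568.0, 165.0]]
-34 w box end [[632.0, 193.0], [577.0, 193.0], [639.0, 180.0], [569.0, 180.0]]
w tcp [[604.0, 165.0]] w chan end [[648.0, 140.0], [560.0, 140.0]]
```

The box end in the wrist picture (row about 150) and the cork position both say the magazine has barely moved, x about -68. The TCP reads -92, which doesn't fit. I'll stop pushing and lift off gently along the tool axis, watching the force.

Emit:
carry_out(
  increments=[-0.1, 0.8, 4, 0, 0, 0, 1, -0.1, 0.8, 4, 0, 0, 0, 1, 0, 0, 0, 0, 0, 0, 1],
)

```text
t: 15.43
tcp_pos: [0.5704, 0.1851, 0.0391]
tool_rot: [1.922, 2.271, -0.199]
contact_force: [0.4, -0.5, 0.3]
opening: 0.0007
gripper_force: 0.0
```

Run:
```python
from h import *
st();snap('scene','s7');snap('side','d7')
s=bot.observe();M=R.from_rotvec(s['tool_rot']).as_matrix();print(M.round(3).tolist(),s['opening'],s['gripper_force'],s['moment'],s['joint_positions'].round(3))
# colours along the channel's centreline and sides, lower part, heights 0/8/34
im=cv2.imread('pics/s7.png')
for y,z in((0,0),(-38,0),(38,0),(-30,8),(-20,34),(-11,33),(-24,20)):
    P=np.array([[x,y,z] for x in range(-118,20,8)])/1e3
    uv=proj('s7',P@TR[:3,:3].T+TR[:3,3]).astype(np.float32)
    print(y,z,[tuple(int(v) for v in c[::-1]) for c in cv2.remap(im,uv[:,0],uv[:,1],1)[:,0]])
```

```text
15.4333 ramp [-92.1   0.7  17.8] F ramp [0.58 0.28 0.16]
[[-0.162, 0.986, 0.035], [0.965, 0.166, -0.204], [-0.206, 0.0, -0.978]] 0.0005253633228113869 0.0 [ 0.09063852 -0.07033911  0.01151969] [ 0.417  0.509  1.676 -0.237  1.021  0.381]
0 0 [(181, 127, 89), (162, 125, 102), (126, 121, 123), (129, 125, 126), (204, 196, 197), (188, 163, 149), (221, 182, 155), (124, 117, 117), (127, 120, 122), (74, 75, 80), (69, 71, 75), (70, 71, 77), (70, 71, 76), (69, 70, 74), (72, 74, 78), (74, 72, 74), (76, 73, 75), (78, 74, 74)]
-38 0 [(177, 128, 95), (185, 180, 185), (209, 205, 211), (203, 199, 204), (203, 199, 204), (206, 202, 206), (205, 201, 206), (206, 203, 208), (212, 209, 213), (217, 213, 218), (222, 219, 223), (146, 140, 142), (138, 130, 131), (137, 126, 124), (144, 137, 137), (129, 126, 130), (129, 126, 129), (124, 121, 124)]
38 0 [(187, 128, 87), (210, 148, 101), (223, 216, 217), (129, 126, 128), (184, 183, 190), (57, 56, 58), (65, 69, 75), (61, 63, 67), (61, 63, 67), (60, 62, 66), (62, 63, 67), (145, 144, 148), (60, 58, 58), (78, 77, 81), (97, 96, 100), (88, 87, 90), (80, 79, 84), (81, 8
[... 476 characters left out ...]
 75), (69, 70, 74), (69, 71, 75), (71, 70, 74), (71, 71, 74), (72, 71, 74), (76, 73, 75), (75, 72, 75), (91, 79, 76)]
-11 33 [(124, 122, 122), (180, 179, 183), (184, 139, 104), (240, 196, 145), (250, 218, 161), (72, 56, 49), (67, 57, 54), (69, 72, 77), (69, 71, 77), (65, 66, 70), (64, 64, 67), (65, 65, 68), (65, 65, 69), (65, 66, 69), (66, 66, 70), (66, 67, 71), (67, 67, 71), (67, 68, 71)]
-24 20 [(143, 137, 137), (126, 123, 123), (119, 115, 116), (119, 116, 117), (120, 116, 117), (119, 115, 116), (119, 115, 116), (118, 115, 115), (118, 115, 115), (118, 114, 115), (119, 115, 115), (127, 117, 113), (204, 142, 97), (205, 142, 95), (205, 142, 96), (204, 142, 94), (204, 141, 95), (203, 140, 94)]
```

The colour samples put the plate from -112 to -28, so the magazine is at about -70. The fingers therefore went over the wall and nudged the post. In the s4 crop nearly the whole post showed below the fingertips, so the real tips seem to end some 26 to 33 mm short of the reported TCP. I'll back off behind the foot and touch the table gently to measure that.

Emit:
carry_out(
  increments=[-0.3, 2, 10, 0, 0, 0, 1, -0.3, 2, 10, 0, 0, 0, 1, -0.3, 2, 10, 0, 0, 0, 1, -1.2, 7, 0, 0, 0, 0, 1, -1.2, 7, 0, 0, 0, 0, 1, -1.2, 7, 0, 0, 0, 0, 1, -1.2, 7, 0, 0, 0, 0, 1, -1.2, 7, 0, 0, 0, 0, 1, -1.2, 7, 0, 0, 0, 0, 1, -1.2, 7, 0, 0, 0, 0, 1, -1.2, 7, 0, 0, 0, 0, 1, 0, 0, -14, 0, 0, 0, 1, 0, 0, -14, 0, 0, 0, 1, 0, 0, -14, 0, 0, 0, 1, 0, 0, -8, 0, 0, 0, 1, 0, 0, -5, 0, 0, 0, 1, 0, 0, 0, 0, 0, 0, 1, 0, 0, 0, 0, 0, 0, 1],
)

```text
t: 17.03
tcp_pos: [0.5595, 0.247, 0.0133]
tool_rot: [1.923, 2.272, -0.2]
contact_force: [0.6, -0.3, 0.3]
opening: 0.0006
gripper_force: 0.0
```

Run:
```python
from h import *
st()
s=bot.observe();M=R.from_rotvec(s['tool_rot']).as_matrix();t=s['tcp_pos'];print(t)
# brightness along the finger line in side and scene views: where do the dark fingers end?
for n in('scene','side'):
    snap(n,n+'8');im=cv2.imread(f'pics/{n}8.png')
    P=np.array([t-M[:,2]*k/1e3 for k in range(-8,72,4)]);uv=proj(n+'8',P).astype(np.float32)
    print(n,uv[2].round(),[tuple(int(v) for v in c[::-1]) for c in cv2.remap(im,uv[:,0],uv[:,1],1)[:,0]])
```

```text
17.0333 ramp [-158.2    0.     2. ] F ramp [0.47 0.56 0.25]
[0.55945186 0.24701795 0.01326647]
scene [176. 303.] [(208, 196, 190), (207, 195, 190), (204, 194, 188), (203, 193, 188), (200, 191, 187), (199, 190, 188), (186, 180, 178), (104, 103, 104), (62, 63, 67), (58, 60, 64), (57, 59, 63), (57, 58, 63), (56, 59, 63), (56, 59, 63), (60, 62, 65), (87, 88, 90), (119, 119, 122), (155, 154, 159), (147, 147, 152), (122, 122, 126)]
side [278. 166.] [(126, 131, 135), (168, 167, 175), (201, 169, 139), (154, 139, 124), (161, 171, 181), (128, 134, 139), (131, 138, 143), (100, 104, 109), (73, 69, 68), (61, 78, 92), (64, 79, 92), (59, 73, 84), (60, 74, 85), (59, 73, 84), (57, 70, 81), (58, 73, 83), (58, 72, 83), (57, 70, 81), (59, 72, 83), (59, 73, 85)]
```

The fingers visibly end 20 mm or more above the reported TCP. Now the touch probe.

Emit:
carry_out(
  increments=[0, 0, -5, 0, 0, 0, 1, 0, 0, -5, 0, 0, 0, 1, 0, 0, -2, 0, 0, 0, 1, 0, 0, 0, 0, 0, 0, 1, 0, 0, 0, 0, 0, 0, 1],
)

```text
t: 17.55
tcp_pos: [0.5591, 0.2467, 0.0008]
tool_rot: [1.923, 2.272, -0.201]
contact_force: [-0.7, 0.0, 0.1]
opening: 0.0001
gripper_force: 0.0
```

Emit:
carry_out(
  increments=[0, 0, -2, 0, 0, 0, 1, 0, 0, -2, 0, 0, 0, 1, 0, 0, 0, 0, 0, 0, 1, 0, 0, 0, 0, 0, 0, 1],
)

```text
t: 17.88
tcp_pos: [0.5591, 0.2468, -0.0031]
tool_rot: [1.923, 2.272, -0.201]
contact_force: [-0.1, 0.2, -1.0]
opening: 0.0007
gripper_force: 0.0
```

Emit:
carry_out(
  increments=[0, 0, -2, 0, 0, 0, 1, 0, 0, -1, 0, 0, 0, 1, 0, 0, 0, 0, 0, 0, 1, 0, 0, 0, 0, 0, 0, 1],
)

```text
t: 18.22
tcp_pos: [0.5591, 0.2468, -0.0061]
tool_rot: [1.923, 2.272, -0.201]
contact_force: [0.2, 0.3, -0.1]
opening: 0.0003
gripper_force: 0.0
```

Emit:
carry_out(
  increments=[0, 0, -2, 0, 0, 0, 1, 0, 0, -2, 0, 0, 0, 1, 0, 0, 0, 0, 0, 0, 1, 0, 0, 0, 0, 0, 0, 1],
)

```text
t: 18.55
tcp_pos: [0.559, 0.2467, -0.0102]
tool_rot: [1.923, 2.272, -0.201]
contact_force: [0.0, 0.1, 0.2]
opening: 0.0002
gripper_force: 0.0
```

Emit:
carry_out(
  increments=[0, 0, -2, 0, 0, 0, 1, 0, 0, -1, 0, 0, 0, 1, 0, 0, 0, 0, 0, 0, 1, 0, 0, 0, 0, 0, 0, 1],
)

```text
t: 18.88
tcp_pos: [0.5591, 0.2468, -0.0131]
tool_rot: [1.923, 2.272, -0.201]
contact_force: [0.6, 0.8, -0.6]
opening: 0.0005
gripper_force: 0.0
```

Emit:
carry_out(
  increments=[0, 0, -2, 0, 0, 0, 1, 0, 0, -1, 0, 0, 0, 1, 0, 0, 0, 0, 0, 0, 1, 0, 0, 0, 0, 0, 0, 1],
)

```text
t: 19.22
tcp_pos: [0.5591, 0.2468, -0.0161]
tool_rot: [1.923, 2.272, -0.201]
contact_force: [1.2, 0.1, -0.1]
opening: 0.0005
gripper_force: 0.0
```

The offset is at least 20 mm here. Passing over the 34 mm wall earlier means 26 mm or more, and having gripped the post means under 33 mm. A TCP 17 mm below the floor line therefore puts the tips 9 to 16 mm off the floor. Raise to that and advance.

Emit:
carry_out(
  increments=[-0.1, 0.8, 5, 0, 0, 0, 1, -0.1, 0.7, 5, 0, 0, 0, 1, 0.48, -2.92, 0.47, 0, 0, 0, 1, 0.48, -2.92, 0.47, 0, 0, 0, 1, 0.48, -2.92, 0.47, 0, 0, 0, 1, 0.48, -2.92, 0.47, 0, 0, 0, 1, 0.48, -2.92, 0.47, 0, 0, 0, 1, 0.48, -2.92, 0.47, 0, 0, 0, 1, 0.48, -2.92, 0.47, 0, 0, 0, 1, 0.48, -2.92, 0.47, 0, 0, 0, 1, 0.48, -2.92, 0.47, 0, 0, 0, 1, 0.48, -2.92, 0.47, 0, 0, 0, 1],
)

```text
t: 20.22
tcp_pos: [0.5638, 0.2188, -0.0013]
tool_rot: [1.923, 2.272, -0.201]
contact_force: [0.2, 0.6, 0.3]
opening: 0.0006
gripper_force: 0.0
```

Emit:
carry_out(
  increments=[0.32, -1.95, 0.31, 0, 0, 0, 1, 0.32, -1.95, 0.31, 0, 0, 0, 1, 0.32, -1.95, 0.31, 0, 0, 0, 1, 0.32, -1.95, 0.31, 0, 0, 0, 1, 0.32, -1.95, 0.31, 0, 0, 0, 1, 0.32, -1.95, 0.31, 0, 0, 0, 1, 0.32, -1.95, 0.31, 0, 0, 0, 1],
)

```text
t: 20.8
tcp_pos: [0.5661, 0.2058, 0.0009]
tool_rot: [1.923, 2.272, -0.2]
contact_force: [0.8, 3.0, -0.6]
opening: 0.0003
gripper_force: 1.3
```

```bash
cat >> h.py <<'E'
def plate(f,a=-118,b=60):
    im=cv2.imread(f'pics/{f}.png');P=np.array([[x,-30,8] for x in range(a,b,3)])/1e3
    uv=proj(f,P@TR[:3,:3].T+TR[:3,3]).astype(np.float32);c=cv2.remap(im,uv[:,0],uv[:,1],1)[:,0]
    print(''.join('W' if min(k)>180 else 'o' if int(k[2])-k[0]>50 else '.' for k in c.astype(int)),'from',a,'step 3')
E
python3 -c "
from h import *
st();snap('scene','s9');plate('s7');plate('s9')"
```

```text
20.8 ramp [-119.    -0.2  -16.7] F ramp [-2.86  1.24 -0.19]
oo.WWWWWWWWWWWWWWWWWWWWWWWWWWWWoooooo....................... from -118 step 3
oo...............................oooo....................... from -118 step 3
```

Contact: F = -2.9 N along the slope, and the plate's upper edge is now at about -20. So magazine x ≈ TCP x + 56. Push on through the lip mouth.

Emit:
carry_out(
  increments=[0.32, -1.95, 0.31, 0, 0, 0, 1, 0.32, -1.95, 0.31, 0, 0, 0, 1, 0.32, -1.95, 0.31, 0, 0, 0, 1, 0.32, -1.95, 0.31, 0, 0, 0, 1, 0.32, -1.95, 0.31, 0, 0, 0, 1, 0.32, -1.95, 0.31, 0, 0, 0, 1, 0.32, -1.95, 0.31, 0, 0, 0, 1, 0.32, -1.95, 0.31, 0, 0, 0, 1, 0.32, -1.95, 0.31, 0, 0, 0, 1, 0.32, -1.95, 0.31, 0, 0, 0, 1],
)

```text
t: 21.68
tcp_pos: [0.5693, 0.1858, 0.0041]
tool_rot: [1.923, 2.272, -0.201]
contact_force: [-0.7, 3.9, -0.8]
opening: 0.0003
gripper_force: 1.5
```

Emit:
carry_out(
  increments=[0.32, -1.95, 0.31, 0, 0, 0, 1, 0.32, -1.95, 0.31, 0, 0, 0, 1, 0.32, -1.95, 0.31, 0, 0, 0, 1, 0.32, -1.95, 0.31, 0, 0, 0, 1, 0.32, -1.95, 0.31, 0, 0, 0, 1, 0.32, -1.95, 0.31, 0, 0, 0, 1, 0.32, -1.95, 0.31, 0, 0, 0, 1, 0.32, -1.95, 0.31, 0, 0, 0, 1, 0.32, -1.95, 0.31, 0, 0, 0, 1, 0.32, -1.95, 0.31, 0, 0, 0, 1],
)

```text
t: 22.52
tcp_pos: [0.5725, 0.1663, 0.0072]
tool_rot: [1.923, 2.272, -0.201]
contact_force: [-0.6, 3.9, 0.1]
opening: 0.0005
gripper_force: 1.7
```

```bash
python3 -c "
from h import *
st();snap('scene','s10');plate('s10')"
```

```text
22.5167 ramp [-78.5  -0.3 -16.8] F ramp [-3.84 -0.01  0.72]
ooooooooooooooooo........................................... from -118 step 3
```

It's moving straight, with the plate's lower edge at -66, its front under the lips and 3.8 N of sliding drag. Continue to about x = 30.

Emit:
carry_out(
  increments=[0.32, -1.95, 0.31, 0, 0, 0, 1, 0.32, -1.95, 0.31, 0, 0, 0, 1, 0.32, -1.95, 0.31, 0, 0, 0, 1, 0.32, -1.95, 0.31, 0, 0, 0, 1, 0.32, -1.95, 0.31, 0, 0, 0, 1, 0.32, -1.95, 0.31, 0, 0, 0, 1, 0.32, -1.95, 0.31, 0, 0, 0, 1, 0.32, -1.95, 0.31, 0, 0, 0, 1, 0.32, -1.95, 0.31, 0, 0, 0, 1, 0.32, -1.95, 0.31, 0, 0, 0, 1, 0.32, -1.95, 0.31, 0, 0, 0, 1, 0.32, -1.95, 0.31, 0, 0, 0, 1],
)

```text
t: 23.57
tcp_pos: [0.5764, 0.143, 0.0109]
tool_rot: [1.923, 2.272, -0.201]
contact_force: [-0.4, 4.5, 1.3]
opening: 0.0004
gripper_force: 2.0
```

Emit:
carry_out(
  increments=[0.32, -1.95, 0.31, 0, 0, 0, 1, 0.32, -1.95, 0.31, 0, 0, 0, 1, 0.32, -1.95, 0.31, 0, 0, 0, 1, 0.32, -1.95, 0.31, 0, 0, 0, 1, 0.32, -1.95, 0.31, 0, 0, 0, 1, 0.32, -1.95, 0.31, 0, 0, 0, 1, 0.32, -1.95, 0.31, 0, 0, 0, 1, 0.32, -1.95, 0.31, 0, 0, 0, 1, 0.32, -1.95, 0.31, 0, 0, 0, 1, 0.32, -1.95, 0.31, 0, 0, 0, 1, 0.32, -1.95, 0.31, 0, 0, 0, 1, 0.32, -1.95, 0.31, 0, 0, 0, 1],
)

```text
t: 24.57
tcp_pos: [0.5802, 0.1196, 0.0147]
tool_rot: [1.923, 2.272, -0.201]
contact_force: [-1.3, 5.2, 1.7]
opening: 0.0007
gripper_force: 2.3
```

```bash
python3 -c "
from h import *
st();snap('scene','s11');plate('s11')"
```

```text
24.5667 ramp [-30.5  -0.3 -16.8] F ramp [-4.97 -0.39  2.5 ]
ooooooooooooooooooooooooooooooooo..W........................ from -118 step 3
```

Emit:
carry_out(
  increments=[0.16, -0.97, 0.16, 0, 0, 0, 1, 0.16, -0.97, 0.16, 0, 0, 0, 1, 0.16, -0.97, 0.16, 0, 0, 0, 1, 0.16, -0.97, 0.16, 0, 0, 0, 1, 0.16, -0.97, 0.16, 0, 0, 0, 1, 0.16, -0.97, 0.16, 0, 0, 0, 1, 0.16, -0.97, 0.16, 0, 0, 0, 1, 0.16, -0.97, 0.16, 0, 0, 0, 1, 0.16, -0.97, 0.16, 0, 0, 0, 1],
)

```text
t: 25.37
tcp_pos: [0.5816, 0.111, 0.016]
tool_rot: [1.923, 2.272, -0.201]
contact_force: [0.0, 5.3, 2.4]
opening: 0.0003
gripper_force: 2.3
```

```bash
python3 -c "
from h import *
st()"
```

```text
25.3667 ramp [-21.7  -0.4 -16.8] F ramp [-4.83  0.89  3.16]
```

Emit:
carry_out(
  increments=[0.16, -0.97, 0.16, 0, 0, 0, 1, 0.16, -0.97, 0.16, 0, 0, 0, 1],
)

```text
t: 25.53
tcp_pos: [0.5819, 0.109, 0.0163]
tool_rot: [1.923, 2.272, -0.201]
contact_force: [-0.4, 5.6, 1.9]
opening: 0.0007
gripper_force: 2.3
```

Emit:
carry_out(
  increments=[0.16, -0.97, 0.16, 0, 0, 0, 1],
)

```text
t: 25.62
tcp_pos: [0.582, 0.1081, 0.0165]
tool_rot: [1.923, 2.272, -0.201]
contact_force: [-1.3, 4.0, 1.7]
opening: 0.0007
gripper_force: 2.3
```

Emit:
carry_out(
  increments=[0.16, -0.97, 0.16, 0, 0, 0, 1, 0.16, -0.97, 0.16, 0, 0, 0, 1],
)

```text
t: 25.78
tcp_pos: [0.5823, 0.1061, 0.0168]
tool_rot: [1.923, 2.272, -0.201]
contact_force: [-1.5, 4.3, 2.2]
opening: 0.0001
gripper_force: 2.3
```

Emit:
carry_out(
  increments=[0.16, -0.97, 0.16, 0, 0, 0, 1, 0.16, -0.97, 0.16, 0, 0, 0, 1],
)

```text
t: 25.95
tcp_pos: [0.5826, 0.1041, 0.0171]
tool_rot: [1.923, 2.272, -0.201]
contact_force: [-0.7, 4.7, 2.1]
opening: 0.0002
gripper_force: 2.3
```

Emit:
carry_out(
  increments=[0.16, -0.97, 0.16, 0, 0, 0, 1, 0.16, -0.97, 0.16, 0, 0, 0, 1],
)

```text
t: 26.12
tcp_pos: [0.583, 0.1021, 0.0174]
tool_rot: [1.923, 2.272, -0.201]
contact_force: [0.4, 5.1, 2.0]
opening: 0.0002
gripper_force: 2.3
```

Emit:
carry_out(
  increments=[0.16, -0.97, 0.16, 0, 0, 0, 1, 0.16, -0.97, 0.16, 0, 0, 0, 1],
)

```text
t: 26.28
tcp_pos: [0.5833, 0.1002, 0.0178]
tool_rot: [1.923, 2.272, -0.201]
contact_force: [0.0, 5.0, 2.1]
opening: 0.0001
gripper_force: 2.3
```

Emit:
carry_out(
  increments=[0.16, -0.97, 0.16, 0, 0, 0, 1, 0.16, -0.97, 0.16, 0, 0, 0, 1],
)

```text
t: 26.45
tcp_pos: [0.5836, 0.0982, 0.0181]
tool_rot: [1.923, 2.272, -0.201]
contact_force: [-0.8, 4.7, 0.8]
opening: 0.0005
gripper_force: 2.2
```

Emit:
carry_out(
  increments=[0.16, -0.97, 0.16, 0, 0, 0, 1, 0.16, -0.97, 0.16, 0, 0, 0, 1],
)

```text
t: 26.62
tcp_pos: [0.5839, 0.0963, 0.0184]
tool_rot: [1.923, 2.272, -0.201]
contact_force: [-0.7, 5.2, 1.5]
opening: 0.0003
gripper_force: 2.2
```

Emit:
carry_out(
  increments=[0.16, -0.97, 0.16, 0, 0, 0, 1, 0.16, -0.97, 0.16, 0, 0, 0, 1],
)

```text
t: 26.78
tcp_pos: [0.5842, 0.0943, 0.0187]
tool_rot: [1.923, 2.272, -0.201]
contact_force: [-1.2, 4.9, 1.7]
opening: 0.0
gripper_force: 2.2
```

Emit:
carry_out(
  increments=[0.16, -0.97, 0.16, 0, 0, 0, 1, 0.16, -0.97, 0.16, 0, 0, 0, 1],
)

```text
t: 26.95
tcp_pos: [0.5845, 0.0932, 0.0189]
tool_rot: [1.924, 2.272, -0.199]
contact_force: [-1.4, 7.6, 2.0]
opening: 0.0002
gripper_force: 3.9
```

Emit:
carry_out(
  increments=[0, 0, 0, 0, 0, 0, 1, 0, 0, 0, 0, 0, 0, 1, 0, 0, 0, 0, 0, 0, 1],
)

```text
t: 27.2
tcp_pos: [0.5845, 0.0931, 0.0189]
tool_rot: [1.924, 2.272, -0.2]
contact_force: [-1.2, 6.5, 0.5]
opening: 0.0001
gripper_force: 3.1
```

```bash
python3 -c "
from h import *
st();snap('scene','s12');plate('s12')"
```

```text
27.2 ramp [ -3.3  -0.4 -16.8] F ramp [-6.41 -0.17  1.53]
ooooooooooooooooooooooooooooooooooooo....................... from -118 step 3
```

Emit:
carry_out(
  increments=[0.08, -0.48, 0.08, 0, 0, 0, 1, 0.08, -0.48, 0.08, 0, 0, 0, 1, 0, 0, 0, 0, 0, 0, 1, 0, 0, 0, 0, 0, 0, 1],
)

```text
t: 27.58
tcp_pos: [0.5846, 0.0928, 0.019]
tool_rot: [1.925, 2.273, -0.198]
contact_force: [-1.6, 8.5, 1.4]
opening: 0.0004
gripper_force: 4.0
```

```bash
python3 -c "
from h import *
st()"
```

```text
27.5833 ramp [ -3.   -0.3 -16.7] F ramp [-8.3  -0.22  2.72]
```

Emit:
carry_out(
  increments=[0.05, -0.3, 0.05, 0, 0, 0, 1, 0.05, -0.3, 0.05, 0, 0, 0, 1, 0, 0, 0, 0, 0, 0, 1, 0, 0, 0, 0, 0, 0, 1],
)

```text
t: 27.92
tcp_pos: [0.5847, 0.0925, 0.019]
tool_rot: [1.925, 2.273, -0.198]
contact_force: [-1.3, 8.0, 2.0]
opening: 0.0
gripper_force: 4.5
```

```bash
python3 -c "
from h import *
st()"
```

```text
27.9167 ramp [ -2.7  -0.3 -16.7] F ramp [-7.71  0.06  3.23]
```

About 9 to 10 N total minus about 5 N drag puts some 4 to 5 N on the pad. Withdraw straight back, then up.

Emit:
carry_out(
  increments=[-0.08, 0.49, -0.08, 0, 0, 0, 1, -0.08, 0.49, -0.08, 0, 0, 0, 1, -0.08, 0.49, -0.08, 0, 0, 0, 1, -0.16, 0.97, -0.16, 0, 0, 0, 1, -0.16, 0.97, -0.16, 0, 0, 0, 1, -0.32, 1.95, -0.31, 0, 0, 0, 1, -0.48, 2.92, -0.47, 0, 0, 0, 1, -0.64, 3.9, -0.62, 0, 0, 0, 1, -0.8, 4.9, -0.78, 0, 0, 0, 1, -0.8, 4.9, -0.78, 0, 0, 0, 1, -0.8, 4.9, -0.78, 0, 0, 0, 1, -0.8, 4.9, -0.78, 0, 0, 0, 1],
)

```text
t: 28.92
tcp_pos: [0.5795, 0.1234, 0.0141]
tool_rot: [1.923, 2.272, -0.201]
contact_force: [-1.3, 0.7, 0.5]
opening: 0.0004
gripper_force: 0.0
```

Emit:
carry_out(
  increments=[-0.3, 3, 12, 0, 0, 0, 1, -0.3, 3, 14, 0, 0, 0, 1, -0.3, 3, 14, 0, 0, 0, 1, -0.3, 3, 14, 0, 0, 0, 1, -0.8, 6, 14, 0, 0, 0, 1, -1.5, 12, 14, 0, 0, 0, 1, -1.5, 12, 14, 0, 0, 0, 1, -1.5, 12, 14, 0, 0, 0, 1, -1.5, 12, 0, 0, 0, 0, 1, -1.5, 12, 0, 0, 0, 0, 1, -1.5, 12, 0, 0, 0, 0, 1, 0, 0, 0, 0, 0, 0, 1, 0, 0, 0, 0, 0, 0, 1],
)

```text
t: 30.0
tcp_pos: [0.568, 0.2131, 0.123]
tool_rot: [1.921, 2.274, -0.204]
contact_force: [0.3, 0.2, 0.1]
opening: 0.0005
gripper_force: 0.0
```

```bash
python3 -c "
from h import *
st();snap('scene','s13');plate('s13');print(track('s13'))
s0=cv2.imread('pics/s0.png').astype(int);s=cv2.imread('pics/s13.png').astype(int)
for n,(u,v,r) in {'stopper':(280,318,10),'glass':(342,185,18)}.items(): print(n,abs(s0-s)[v-r:v+r,u-r:u+r].mean().round(2))
"
```

```text
30.0 ramp [-106.7    2.9  104.9] F ramp [-0.14  0.3   0.15]
ooooooooooooooooooooooooooooooooooooo....................... from -118 step 3
[(0.7773064374923706, np.float64(54.0)), (0.7720869779586792, np.float64(53.0)), (0.7530620098114014, np.float64(55.0))]
stopper 3.54
glass 3.53
```

```bash
python3 -c "
from station import bot
print(bot.job_done())"
```

```text
the job is handed in; nothing more can be done
None
```

The magazine was pushed up under the lips to about x = 54 mm on the ramp and left against the rubber buffer with an estimated 4–5 N; the gripper is clear, the job is handed in at about 30 s, and on the way the fingers nudged the post about 3 mm because the real fingertips end short of the reported TCP.

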